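# Lid a button jug and take off the dust cover

## Task

Put the double lid on the steel button jug: carry the two lids together by the rim of the lower one, keep them level, turn them so that the lower lid's tab lies squarely over the jug's pouring lip, lower them gently until the lower lid is fully home in the mouth, and let go. Then take the upper lid by its knob and lift it off on its own, without disturbing the lower lid that shows the sample buttons, and finish still holding the upper lid level in the gripper, about a hand's width above the jug. Leave the jug and everything else on the counter standing where they are.

Things in the scene. Friction and masses are not known exactly. Their poses are not given: they have to be found in the camera images.
- jug: Straight plain steel jug of buttons, 60 mm across, 105 mm tall, about 0.5 kg, loose. Origin: centre of its underside; z up, x towards the pouring lip (20 mm wide, reaching 45 mm from the axis, top 1.5 mm below the rim). A handle reaches 62 mm from the axis on the -x side, 20 to 92 mm high. Mouth 54 mm across, clear inside down to 70 mm above the underside.
- jug_mouth (a point): Centre of the jug's mouth, at the height of its rim (105 mm above its underside).
- jug_lip (a point): Point on the pouring lip, 42 mm from the jug's axis along the jug's x axis.
- lower_lid: Lower (inner) lid, light wood, 70 g. Origin: centre of its underside; z up, x towards its tab. Plug 49 mm across (41 at the bottom), 10 mm deep; then the round rim that rests on the jug and is gripped by its edge across y: 66 mm across, 10 to 18 mm up; then a disc 46 mm across, 5 mm high, with sample buttons. Starts on its plug on the counter. Home: origin 95 mm above the jug's.
- tab (a point): On the lower lid's tab, 40 mm from its axis along its x, 12.5 mm above its origin. The tab is 16 mm wide, 5 mm thick (10 to 15 mm above the lid's origin) and reaches 45 mm from the axis.
- lower_lid_rim (a point): Centre of the lower lid's gripping rim, on the axis, 14 mm above its origin (half the rim's thickness).
- upper_lid: Upper (outer) lid, a dust cover of the same wood, 50 g: a cap 56 mm across, 13 mm high (skirt 10 mm deep, 2.5 mm thick) lying loose over the lower lid's disc, 2.5 mm play all round, held only by its weight, with a knob on top. Origin: centre of its skirt's lower edge, 18 mm above the lower lid's origin when nested; z up.
- knob (a point): Centre of the knob's head on the upper lid: 20 mm in diameter, 14 mm high (19 to 33 mm above the upper lid's origin), on a 12 mm neck; this point is 26 mm above that origin, on the axis.
- tube_a: Bystander: clear button tube with a white cap, standing, 40 mm in diameter, 136 mm tall. Origin: centre of its underside.
- tube_b: Bystander: another such tube, same size and origin.
- tumbler: Bystander: drinking glass, 68 mm in diameter, 90 mm tall. Origin: centre of its underside.
- spool: Bystander: wooden thread spool, 28 mm in diameter, 32 mm tall, standing between the jug and the lids. Origin: centre of its underside.
- tape_case: Bystander: black round tape-measure case, 56 mm in diameter, 16 mm tall. Origin: centre of its underside.
- pin_tin: Bystander: dark round closed tin, 72 mm in diameter, 60 mm tall. Origin: centre of its underside.
- tube_cap: Bystander: loose white tube cap, 40 mm in diameter, 17 mm tall with its button. Origin: centre of its underside.
There are look-alikes about, which are no part of the job. Leave any pink look-alike of the lower_lid alone.

How it is judged:
On the way, in this order (a step that is already met when the one before it is completed fails the run):
1. the two lids are lifted off the counter together, still nested (height (world z) of lower_lid above 0.04 m and distance between upper_lid and lower_lid below 0.022 m), for 0.2 s.
2. the lower lid is fully home in the jug with its tab over the lip, the upper lid still on it, both let go (horizontal distance between lower_lid and jug below 0.004 m and z of lower_lid in the frame of jug between 0.0925 and 0.0975 m and angle between the z axis of lower_lid and the z axis of jug, either way round below 0.05 rad and x of tab in the frame of jug above 0.03 m and y of tab in the frame of jug between -0.007 and 0.007 m and distance between upper_lid and lower_lid below 0.022 m and contact force between the fingers and lower_lid below 0.1 N and contact force between the fingers and upper_lid below 0.1 N), for 0.3 s.
At the end, for the whole second after the job is handed in: Upper lid held still, level within 15 deg, at least 52 mm above the lower lid's rim and 165 mm above the counter, touching neither lower lid nor jug; lower lid home in the upright jug (4 mm off centre, 2.5 mm in height, 0.05 rad level), not touched, its tab within 7 mm of the lip's centre line (horizontal distance between lower_lid and jug below 0.004 m and z of lower_lid in the frame of jug between 0.0925 and 0.0975 m and angle between the z axis of lower_lid and the z axis of jug, either way round below 0.05 rad and x of tab in the frame of jug above 0.03 m and y of tab in the frame of jug between -0.007 and 0.007 m and height (world z) of upper_lid above 0.165 m and z of upper_lid in the frame of lower_lid above 0.07 m and angle between upper_lid's own z axis and vertical below 0.26 rad and linear speed of each of upper_lid, lower_lid below 0.03 m/s and contact force between the fingers and upper_lid above 0.5 N and contact force between each of upper_lid, the fingers and lower_lid below 0.1 N and contact force between upper_lid and jug below 0.1 N and angle between jug's own z axis and vertical below 0.05 rad); the arm keeps its last pose, push and grip.
It fails at once if the upper lid comes off the lower lid while the lower lid is not home in the jug with its tab over the lip (lifted or dropped too early, or the lower lid pulled along or turned) (distance between upper_lid and lower_lid above 0.026 m and not (horizontal distance between lower_lid and jug below 0.006 m and z of lower_lid in the frame of jug between 0.091 and 0.099 m and angle between the z axis of lower_lid and the z axis of jug, either way round below 0.08 rad and x of tab in the frame of jug above 0.03 m and y of tab in the frame of jug between -0.01 and 0.01 m)).
It fails at once if the lids are dropped: let go more than 12 mm above their seat in the jug or the counter (contact force between the fingers and lower_lid below 0.02 N and height (world z) of lower_lid above 0.02 m and (z of lower_lid in the frame of jug above 0.107 m or horizontal distance between lower_lid and jug above 0.02 m)).
It fails at once if the lids are tipped while carried (more than 30 degrees) (angle between lower_lid's own z axis and vertical above 0.52 rad).
It fails at once if the jug is shoved more than 30 mm or tipped (distance of jug from where it was at the start of the episode above 0.03 m or angle between jug's own z axis and vertical above 0.2 rad).
It fails at once if a bystander is pushed more than 30 mm or knocked over (distance of any of tube_a, tube_b, tumbler, spool, tape_case, pin_tin, tube_cap from where it was at the start of the episode above 0.03 m or angle between any of tube_a, tube_b, tumbler, spool, tape_case, pin_tin, tube_cap's own z axis and vertical above 0.5 rad).
It also fails if it takes over 64 s, if anything falls off the work surface, if the arm or the gripper's body presses on something with over 40 N, if the wrist force passes 120 N, or if a joint passes its speed limit or range.

## Robot

A 7-joint arm with a two-finger parallel gripper is mounted at the origin on the work surface. World frame = base frame: x ahead of the robot, y to its left, z up, the work surface at z = 0. Lengths are in m, angles in rad, forces in N, time in s.
With the tool pointing down it reaches from about 0.4 to 0.925 m from the base axis. Payload 5.6 kg.
Tool frame: the origin (TCP) lies at the very end of the fingers, on their centre line; the grasp point (between the pads) lies 19 mm behind it; z points along the fingers, y is the line along which they close (so a half turn about z gives the same grasp; the last joint's range is limited). The gripper opens to 85 mm and grips with 20 to 120 N. Pads are 22 mm wide; open, the fingers measure 114 mm over their backs; the gripper's body (76 mm by 85 mm) begins 54 mm behind the grasp point. The pads swing forward as they close: fully open they stand 13 mm farther back than shut.
Start: joints at [1.282, 0.468, -0.012, 1.603, 0.006, 1.071, -0.056], TCP at [0.158, -0.63, 0.231] pointing down, gripper open.
Joint ranges: [-2.53, 2.53], [-0.31, 2.02], [-1.57, 1.55], [0.28, 2.44], [-1.29, 4.43], [0.15, 1.84], [-2.92, 2.92]. Speed limits (rad/s): [2.57, 2.57, 3.14, 3.14, 3.14, 3.14, 3.14].

## Interface

Orientations are given as a rotation vector (axis times angle).
In Python, from workcell import ctrl gives the robot as it stands. The module is installed in compiled form; this text tells all that it offers.
- The arm moves only by the tool apply_moves, never from a script. Its argument "targets" is one flat list of numbers, 6 for each row, row after row: the shift along the tool's x, y, z in m, then the turn, a rotation vector about the tool's x, y, z in rad. In form: [x, y, z, rx, ry, rz, x, y, z, rx, ry, rz, ...]. A call has 1 to 12 rows; each row shifts and turns the commanded pose from where the row before left it, along the tool's axes as they then stand; what a row does not reach is not made up. A row lasts 1/10 s, in which the tool goes at most 50 mm and 8.59 degrees, less where a joint would pass 70% of its speed; a pose out of reach is approached as far as the arm can. A call with a gripper value outside its range is refused whole. "jaw" is the opening in per cent of the stroke, from 0 (shut) to 100 (fully open), set as the call begins (left out, the last holds). The fingers move at their own pace and stop on an object; the grip force is fixed at half the most. Time passes only in rows, so rows that do not move let the fingers close. It gives the time, the measured TCP pose, the force, the opening and the grip force at its end, in the units of the state.
- ctrl.observe(): the state, without advancing time (a new reading comes with each control period).
- ctrl.camera(name): name is "side" or "top" or "wrist"; returns a dict with "image" (400x640x3 uint8, blue, green, red), "vertical_fov" (degrees; the focal length in pixels is half the picture's height over the tangent of half this angle, whatever the lens; pixels are square), "cx", "cy" (the principal point, pixels), "R" (3x3) and "t" (3): a world point X has camera coordinates R X + t; the wrist camera has in their place "T_tool_cam" (4x4, takes a point from camera to tool coordinates, whose origin is the TCP and whose axes are the flange's). Camera axes: x right, y down, z forward; pixel columns grow to the right and rows downward; lengths in m; the calibration is good to about 2 mm. A picture is of the moment at which its call begins: read the wrist's pose just before it. There is no depth.
- ctrl.hand_in(): hands the job in; it is judged then, once.
Trained networks look in a picture, given as the dict that the camera call returned (one of the last four; its "shot" number tells which), for a name from the list of things; names that differ only in an ending like _2 or _b are one class to them, and where a whole thing is asked for, a point or a joint stands for the part that bears it (a point fixed in the world has none). Each returns a list of dicts, best first, with "conf" (0 to 1); they miss things now and then, are a little off and sometimes report something else, mostly with a low value. They report only what shows in the picture. A call takes as long as a camera call. They do not tell look-alikes from the thing itself.
- ctrl.find_in(picture, target): "pixel" ([column, row] in pixels, amid what is visible of it).
- ctrl.spot_point(picture, target): "pixel" ([column, row] in pixels: a listed point, or the origin of a listed thing).
The state is a dict: "t": time; "qpos": joint angles; "qd": joint speeds; "joint_efforts": joint torques, N m; "tcp_pos": TCP position; "eef_rot": TCP orientation; "contact_force": force on the tool from outside, world axes, zero at the start; "ft_torque": the same for the moment, N m; "opening": finger opening in m; "finger_force": force on a finger pad.
Only numpy, scipy, OpenCV 4.12 (cv2) and the standard library are available. Lean on these libraries where they do the work, as an engineer would, in place of code of your own. Each camera call takes 0.05 s, during which the arm holds its last target. There are 200 camera calls.

## Working session

There is one attempt and no reset: what is moved stays moved. The work goes in short steps, Python scripts to look and compute and a tool call to move; the robot and the scene stay as the last step left them, time stands still between calls to the robot, and variables do not carry over. Pictures are saved under pics/ and viewed, at most 10 in all, crops included, and the job is handed in when it is done.

Besides the shell and the picture viewer there is one more tool, called after "Call:" as name(argument=value, ...), one argument or row to a line, values as JSON. apply_moves: Moves the arm, as the interface text tells. Its arguments: {"type":"object","properties":{"targets":{"type":"array","items":{"type":"number"}},"jaw":{"type":"number"}},"required":["targets"]}

```bash
mkdir -p pics; cat > h.py <<'E'
import numpy as np, cv2
from scipy.spatial.transform import Rotation as Ro
from workcell import ctrl
def campose(p):
    "returns Rwc, cam centre in world"
    if "R" in p:
        R=np.array(p["R"]);return R.T,-R.T@np.array(p["t"])
    s=p["state"];T=np.array(p["T_tool_cam"]);Rt=Ro.from_rotvec(s["eef_rot"]).as_matrix()
    return Rt@T[:3,:3],Rt@T[:3,3]+np.array(s["tcp_pos"])
def shot(n):
    s=ctrl.observe();p=ctrl.camera(n);p["state"]=s;return p
def foc(p): return p["image"].shape[0]/2/np.tan(np.radians(p["vertical_fov"])/2)
def at_z(p,px,z):
    R,c=campose(p);f=foc(p)
    d=R@np.array([(px[0]-p["cx"])/f,(px[1]-p["cy"])/f,1]);return c+d*(z-c[2])/d[2]
def proj(p,X):
    R,c=campose(p);x=R.T@(np.array(X)-c);f=foc(p);return [p["cx"]+f*x[0]/x[2],p["cy"]+f*x[1]/x[2]]
E
cat > a.py <<'E'
from h import *
s=ctrl.observe();print(s["tcp_pos"],s["eef_rot"],s["t"])
Z=dict(jug_mouth=.105,jug_lip=.1035,lower_lid=0,tab=.0125,lower_lid_rim=.014,knob=.044,upper_lid=.018,tube_a=0,tumbler=0,spool=0,tape_case=0,pin_tin=0,tube_cap=0,jug=0)
for n in ["top","side","wrist"]:
    p=shot(n);cv2.imwrite(f"pics/{n}0.png",p["image"]);print(n,np.round(campose(p)[1],3))
    for k,z in Z.items():
        print(k,[(np.round(r["pixel"]).astype(int).tolist(),round(r["conf"],2),np.round(at_z(p,r["pixel"],z)[:2],3).tolist()) for r in ctrl.spot_point(p,k)[:3]])
E
python3 a.py
```

```text
[ 0.15799213 -0.62991336  0.23030167] [-3.11610019e+00 -3.84856977e-01  4.90550480e-04] 0.0
top [0.436 0.003 1.054]
jug_mouth [([262, 220], 0.91, [0.537, 0.127]), ([250, 150], 0.5, [0.709, 0.156])]
jug_lip [([261, 200], 0.91, [0.584, 0.128])]
lower_lid [([350, 199], 0.69, [0.597, -0.094]), ([368, 236], 0.43, [0.5, -0.136]), ([268, 222], 0.19, [0.542, 0.124])]
tab [([363, 190], 0.85, [0.619, -0.128]), ([382, 230], 0.51, [0.513, -0.172])]
lower_lid_rim [([347, 196], 0.67, [0.605, -0.085]), ([371, 243], 0.51, [0.481, -0.142])]
knob [([370, 241], 0.68, [0.483, -0.136])]
upper_lid [([372, 242], 0.62, [0.484, -0.145])]
tube_a [([452, 249], 0.73, [0.46, -0.354]), ([252, 148], 0.7, [0.746, 0.168])]
tumbler [([377, 153], 0.6, [0.723, -0.173])]
spool [([379, 152], 0.72, [0.724, -0.177]), ([314, 216], 0.5, [0.556, 0.002])]
tape_case [([314, 158], 0.63, [0.714, -0.001]), ([267, 224], 0.3, [0.535, 0.127])]
pin_tin []
tube_cap [([444, 197], 0.47, [0.599, -0.344])]
jug [([267, 220], 0.86, [0.546, 0.127])]
side [0.141 0.659 0.615]
jug_mouth [([300, 236], 0.64, [0.542, 0.119])]
jug_lip [([281, 235], 
[... 307 characters left out ...]
-0.143])]
upper_lid [([384, 221], 0.89, [0.474, -0.14])]
tube_a [([220, 253], 0.81, [0.741, 0.159]), ([425, 192], 0.81, [0.449, -0.355])]
tumbler [([315, 191], 0.88, [0.713, -0.187])]
spool [([323, 240], 0.66, [0.572, -0.012]), ([382, 220], 0.52, [0.491, -0.164])]
tape_case [([274, 221], 0.67, [0.716, -0.009]), ([235, 357], 0.34, [0.519, 0.349])]
pin_tin [([230, 358], 0.97, [0.525, 0.355])]
tube_cap [([377, 178], 0.48, [0.6, -0.353])]
jug [([300, 276], 0.85, [0.543, 0.122]), ([378, 227], 0.32, [0.486, -0.133])]
wrist [ 0.237 -0.61   0.374]
jug_mouth []
jug_lip []
lower_lid []
tab []
lower_lid_rim []
knob []
upper_lid []
tube_a []
tumbler []
spool []
tape_case []
pin_tin []
tube_cap []
jug []
```

```bash
python3 -c "
import cv2
i=cv2.imread('pics/top0.png')[100:290,200:480];cv2.imwrite('pics/t0c.png',cv2.resize(i,None,fx=2.8,fy=2.8))"
```

```text
(no output)
```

View pics/t0c.png

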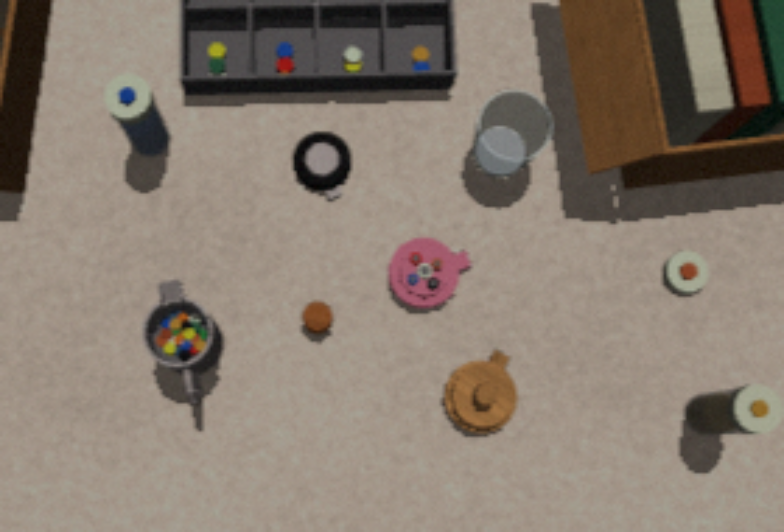

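The top view shows the wooden lids at crop (481,397), with the tab up and to the right at about (499,356). The jug is at (180,333), lip up at (171,291) and handle down. The pink look-alike is at (425,272) and the spool at (317,317). Next I'll work out a hover pose over the lids.

```bash
cat >> h.py <<'E'
def psi(s=None):
    s=s or ctrl.observe();x=Ro.from_rotvec(s["eef_rot"]).as_matrix()[:,0];return np.arctan2(x[1],x[0])
def plan(X,ps=None):
    "shift in present tool axes, then rz turn; ps in degrees"
    s=ctrl.observe();R=Ro.from_rotvec(s["eef_rot"]).as_matrix()
    out=R.T@(np.array(X)-s["tcp_pos"]);print("shift",out.round(4),"tcp",np.round(s["tcp_pos"],4),"psi",round(np.degrees(psi(s)),2),"tilt",round(np.degrees(np.arccos(-R[2,2])),2),"t",s["t"],"F",np.round(s["contact_force"],1),"open",s["opening"],s["finger_force"])
    if ps is not None: print("rz",round(psi(s)-np.radians(ps),4))
    return out
E
python3 - <<'E'
from h import *
p=shot("wrist");print(np.round(p["T_tool_cam"],3),p["vertical_fov"])
R,c=campose(p);print(at_z(p,[320,200],0.03),R[:,2])
plan([0.48,-0.138,0.231],-27)
E
```

```text
[[-0.001 -0.951 -0.31   0.081]
 [ 1.    -0.001  0.    -0.001]
 [-0.    -0.31   0.951 -0.143]
 [ 0.     0.     0.     1.   ]] 69.24306602239824
[ 0.12597578 -0.64004241  0.03      ] [-0.30062804 -0.07564134 -0.95073717]
shift [ 4.320e-01 -3.994e-01  3.000e-04] tcp [ 0.1581 -0.6305  0.2313] psi 14.08 tilt 0.0 t 2.3 F [ 0.2 -0.   0.2] open 0.08552651756835943 0.0
rz 0.7169
```

Call:
apply_moves(
  targets=[0.036,-0.0333,0,0,0,0,0.036,-0.0333,0,0,0,0,0.036,-0.0333,0,0,0,0,0.036,-0.0333,0,0,0,0,0.036,-0.0333,0,0,0,0,0.036,-0.0333,0,0,0,0,0.036,-0.0333,0,0,0,0,0.036,-0.0333,0,0,0,0,0.036,-0.0333,0,0,0,0,0.036,-0.0333,0,0,0,0,0.036,-0.0333,0,0,0,0,0.036,-0.0333,0,0,0,0],
)

```text
t: 3.5
tcp_pos: [0.4809, -0.1361, 0.2317]
eef_rot: [3.117, 0.384, 0.001]
contact_force: [1.2, -0.9, -0.1]
opening: 0.0854
finger_force: 0.0
```

Call:
apply_moves(
  targets=[0,0,0,0,0,0.12,0,0,0,0,0,0.12,0,0,0,0,0,0.12,0,0,0,0,0,0.12,0,0,0,0,0,0.12,0,0,0,0,0,0.12,0,0,0,0,0,0,0,0,0,0,0,0],
)

```text
t: 4.3
tcp_pos: [0.48, -0.1377, 0.2314]
eef_rot: [3.055, -0.733, 0.0]
contact_force: [0.2, 0.7, 0.1]
opening: 0.0853
finger_force: 0.0
```

```bash
cat > lid.py <<'E'
from h import *
import sys
p=shot("wrist");cv2.imwrite(f"pics/{sys.argv[1]}.png",p["image"])
for k,z in dict(lower_lid=0,tab=.0125,lower_lid_rim=.014,knob=.044,upper_lid=.018).items():
    print(k,[(np.round(r["pixel"]).astype(int).tolist(),round(r["conf"],2),np.round(at_z(p,r["pixel"],z)[:2],4).tolist()) for r in ctrl.spot_point(p,k)[:2]])
plan([0.48,-0.138,0.231],-27)
E
python3 lid.py w1
```

```text
lower_lid [([242, 98], 0.84, [0.6001, -0.0926])]
tab [([258, 71], 0.7, [0.6155, -0.1266]), ([322, 130], 0.68, [0.5225, -0.1624])]
lower_lid_rim []
knob [([316, 174], 0.68, [0.484, -0.135])]
upper_lid [([318, 166], 0.81, [0.4859, -0.1388])]
shift [0.0001 0.0001 0.0003] tcp [ 0.4799 -0.1378  0.2313] psi -27.14 tilt 0.0 t 4.6 F [ 0.3 -0.3 -0.2] open 0.08560582713523696 0.0
rz -0.0025
```

View pics/w1.png

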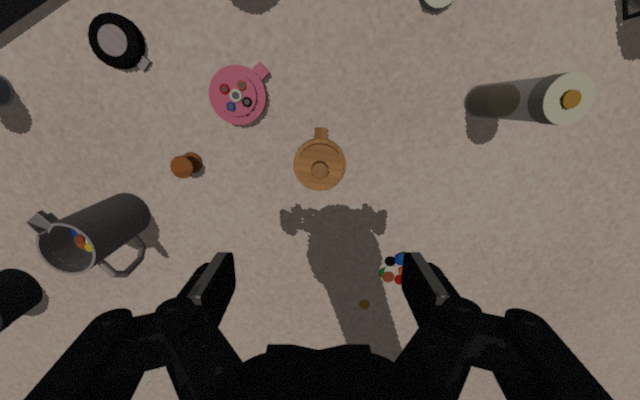

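The wrist view shows the wooden lid centred near (319,164), its knob at (320,170) and its tab at (321,132). The pink look-alike is at (238,95) and the jug at lower left. I'll refine this by segmentation.

```bash
cat > seg.py <<'E'
from h import *
import sys
p=shot("wrist");im=p["image"];h=cv2.cvtColor(im,cv2.COLOR_BGR2HSV)
m=cv2.inRange(h,(8,110,60),(20,255,255))
kn=proj(p,[.485,-.1365,.031])
n,l,st,ce=cv2.connectedComponentsWithStats(m);i=1+np.argmax(st[1:,4]*(np.hypot(*(ce[1:]-kn).T)<40));print(st[i],ce[i])
b=(l==i).astype(np.uint8)
b=cv2.drawContours(b*0,[max(cv2.findContours(b,0,1)[0],key=cv2.contourArea)],-1,1,-1)
w=int(.024*foc(p)/campose(p)[1][2])|1
body=cv2.morphologyEx(b,cv2.MORPH_OPEN,cv2.getStructuringElement(cv2.MORPH_ELLIPSE,(w,w)))
(c,ax,an)=cv2.fitEllipse(max(cv2.findContours(body,0,1)[0],key=cv2.contourArea));print("body",c,ax,at_z(p,c,.02)[:2],"exp 66mm px",.066*foc(p)/(campose(p)[1][2]-.02))
t=cv2.morphologyEx(b-body,cv2.MORPH_OPEN,np.ones((3,3),np.uint8));n,l,st,ce=cv2.connectedComponentsWithStats(t)
j=1+np.argmax(st[1:,4]);T=at_z(p,ce[j],.015)[:2];C=at_z(p,c,.02)[:2];print("tab",st[j],T,"dist",np.linalg.norm(T-C),"ang",np.degrees(np.arctan2(*(T-C)[::-1])))
o=im.copy();cv2.circle(o,tuple(np.int32(np.round(c))),2,(0,255,0),-1);o[cv2.Canny(b*255,50,100)>0]=(255,0,0);cv2.imwrite(f"pics/{sys.argv[1]}.png",o)
plan([*C,.15],np.degrees(np.arctan2(*(T-C)[::-1])))
E
python3 seg.py s1
```

```text
[ 294  128   52   62 2226] [319.14869721 162.31356694]
body (319.0293273925781, 163.80892944335938) (50.58916091918945, 51.1689567565918) [ 0.48859827 -0.14145634] exp 66mm px 53.94293682506171
tab [315 128  12  10 109] [ 0.52092269 -0.15993065] dist 0.037231275335885355 ang -29.74917079701018
shift [ 0.0094 -0.0007  0.0812] tcp [ 0.4799 -0.1378  0.2312] psi -27.15 tilt 0.0 t 4.65 F [0.1 0.  0.8] open 0.08533098240255926 0.0
rz 0.0454
```

Call:
apply_moves(
  targets=[0.002,0,0.022,0,0,0.01,0.002,0,0.022,0,0,0.01,0.002,0,0.022,0,0,0.01,0.001,0,0.022,0,0,0.01,0.001,0,0.022,0,0,0,0,0,0,0,0,0,0,0,0,0,0,0],
)

```text
t: 5.35
tcp_pos: [0.487, -0.1415, 0.1214]
eef_rot: [-3.038, 0.799, 0.001]
contact_force: [-0.4, -0.2, -1.0]
opening: 0.0853
finger_force: 0.0
```

```bash
python3 seg.py s2; python3 lid.py w2
```

```text
[ 284  148   73   85 4232] [319.46904537 194.30316635]
body (319.53814697265625, 196.4284210205078) (71.15145111083984, 71.34681701660156) [ 0.48904161 -0.14180709] exp 66mm px 78.1918812850437
tab [311 148  18  13 220] [ 0.52143673 -0.16004838] dist 0.037177791250956986 ang -29.383326327484987
shift [ 0.0013 -0.0006 -0.0279] tcp [ 0.4876 -0.1417  0.1221] psi -29.46 tilt 0.07 t 5.4 F [0.7 0.8 0.2] open 0.08540029941969807 0.0
rz -0.0013
lower_lid [([205, 109], 0.77, [0.6031, -0.091]), ([323, 197], 0.45, [0.4819, -0.1411])]
tab [([229, 72], 0.94, [0.6149, -0.1286]), ([319, 152], 0.71, [0.5236, -0.1605])]
lower_lid_rim []
knob [([324, 213], 0.85, [0.4823, -0.1416])]
upper_lid [([322, 197], 0.56, [0.4871, -0.1432])]
shift [-0.0081  0.0004 -0.109 ] tcp [ 0.4874 -0.1417  0.122 ] psi -29.47 tilt 0.08 t 5.7 F [-0.3 -1.  -0.4] open 0.08554533344723451 0.0
rz -0.0431
```

View pics/s2.png

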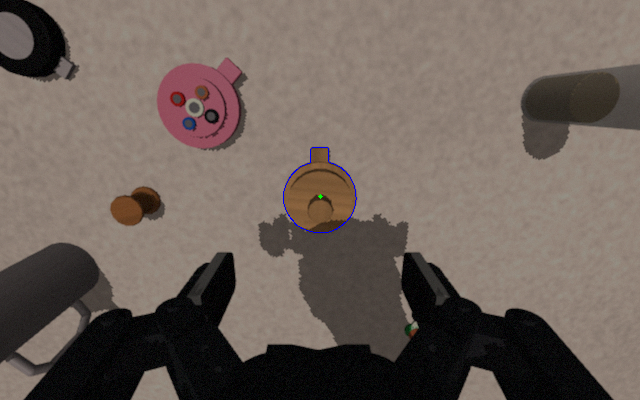

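The lid is at about (0.489, -0.1415) with the tab at -29.4°. The outline and the network's tab point agree. Next: descend and grip.

Call:
apply_moves(
  targets=[0.0013,-0.0005,0.02,0,0,0,0,0,0.02,0,0,0,0,0,0.02,0,0,0,0,0,0.02,0,0,0,0,0,0.015,0,0,0,0,0,0.012,0,0,0,0,0,0.008,0,0,0,0,0,0.006,0,0,0,0,0,0.003,0,0,0,0,0,0,0,0,0,0,0,0,0,0,0],
)

```text
t: 6.8
tcp_pos: [0.4887, -0.1418, -0.0023]
eef_rot: [3.038, -0.799, 0.001]
contact_force: [-0.2, 0.1, 0.7]
opening: 0.0854
finger_force: 0.0
```

Call:
apply_moves(
  targets=[0,0,0,0,0,0,0,0,0,0,0,0,0,0,0,0,0,0,0,0,0,0,0,0,0,0,0,0,0,0,0,0,0,0,0,0,0,0,0,0,0,0,0,0,0,0,0,0],
  jaw=40,
)

```text
t: 7.6
tcp_pos: [0.4886, -0.142, -0.0016]
eef_rot: [3.038, -0.799, 0.001]
contact_force: [-1.9, 0.2, 8.6]
opening: 0.0638
finger_force: 63.2
```

Call:
apply_moves(
  targets=[0,0,-0.003,0,0,0,0,0,-0.006,0,0,0,0,0,-0.01,0,0,0,0,0,-0.015,0,0,0,0,0,-0.02,0,0,0,0,0,-0.025,0,0,0,0,0,-0.025,0,0,0,0,0,-0.022,0,0,0,0,0,-0.016,0,0,0,0,0,-0.008,0,0,0,0,0,0,0,0,0,0,0,0,0,0,0],
)

```text
t: 8.8
tcp_pos: [0.4879, -0.1417, 0.1469]
eef_rot: [3.038, -0.799, -0.001]
contact_force: [-0.7, 0.1, -0.6]
opening: 0.0634
finger_force: 65.9
```

```bash
cat > jug.py <<'E'
from h import *
import sys
for n in sys.argv[2:]:
    p=shot(n);cv2.imwrite(f"pics/{n}{sys.argv[1]}.png",p["image"])
    for k,z in dict(jug_mouth=.105,jug_lip=.1035,jug=0).items():
        print(n,k,[(np.round(r["pixel"]).astype(int).tolist(),round(r["conf"],2),np.round(at_z(p,r["pixel"],z)[:2],4).tolist()) for r in ctrl.spot_point(p,k)[:2]])
plan([0.538,0.124,0.152],8)
E
python3 jug.py 2 wrist top side
```

```text
wrist jug_mouth []
wrist jug_lip []
wrist jug [([86, 253], 0.6, [0.5478, 0.1256])]
top jug_mouth [([263, 215], 0.67, [0.5484, 0.1232])]
top jug_lip [([260, 200], 0.58, [0.5844, 0.132])]
top jug [([268, 223], 0.96, [0.5394, 0.1252])]
side jug_mouth [([302, 238], 0.9, [0.5354, 0.1213])]
side jug_lip [([282, 236], 0.72, [0.5737, 0.1353])]
side jug [([300, 278], 0.94, [0.5409, 0.126]), ([279, 235], 0.44, [0.6708, 0.0312])]
shift [-0.0875 -0.2558 -0.0048] tcp [ 0.4884 -0.1418  0.1472] psi -29.46 tilt 0.01 t 9.4 F [-0.2  0.7 -2.7] open 0.06334285472487548 65.89572787284851
rz -0.6539
```

View pics/wrist2.png

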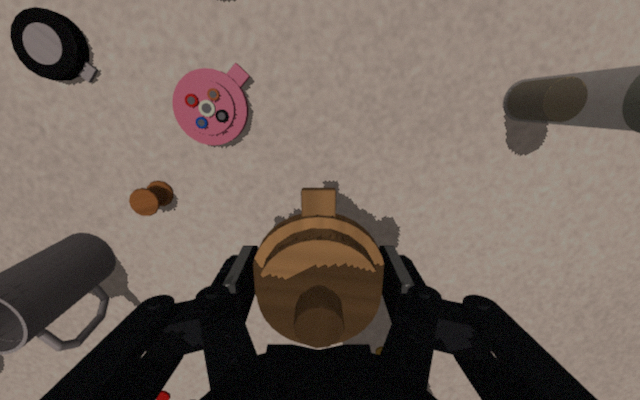

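The lids are held and nested: tab at (318,200), knob at (320,315). Next I'll move to a look pose short of the jug, at z 0.20.

Call:
apply_moves(
  targets=[-0.006,-0.008,-0.01,0,0,0,-0.012,-0.016,-0.01,0,0,0,-0.016,-0.022,-0.01,0,0,0,-0.02,-0.026,-0.01,0,0,0,-0.02,-0.026,-0.008,0,0,0,-0.02,-0.026,-0.005,0,0,0,-0.02,-0.026,0,0,0,0,-0.018,-0.024,0,0,0,0,-0.014,-0.018,0,0,0,0,-0.0085,-0.0124,0,0,0,0],
)

```text
t: 10.4
tcp_pos: [0.4536, 0.1149, 0.2012]
eef_rot: [-3.039, 0.794, -0.001]
contact_force: [1.1, -0.5, -1.3]
opening: 0.0633
finger_force: 66.0
```

Call:
apply_moves(
  targets=[0,0,0,0,0,-0.04,0,0,0,0,0,-0.09,0,0,0,0,0,-0.1,0,0,0,0,0,-0.1,0,0,0,0,0,-0.1,0,0,0,0,0,-0.1,0,0,0,0,0,-0.08,0,0,0,0,0,-0.044,0,0,0,0,0,0,0,0,0,0,0,0],
)

```text
t: 11.4
tcp_pos: [0.4543, 0.1126, 0.2007]
eef_rot: [3.134, 0.218, 0.001]
contact_force: [0.8, 0.8, -0.9]
opening: 0.0635
finger_force: 65.9
```

```bash
python3 jug.py 3 wrist
```

```text
wrist jug_mouth [([318, 95], 0.7, [0.5407, 0.1255])]
wrist jug_lip [([313, 31], 0.62, [0.5847, 0.1356])]
wrist jug [([316, 96], 0.56, [0.5427, 0.1288]), ([429, 94], 0.47, [0.5615, 0.0037])]
shift [0.0845 0.0001 0.0484] tcp [0.4544 0.1123 0.2004] psi 7.99 tilt 0.01 t 11.6 F [ 0.3 -0.1 -0.4] open 0.0631592261205165 65.93212723731995
rz -0.0002
```

View pics/wrist3.png

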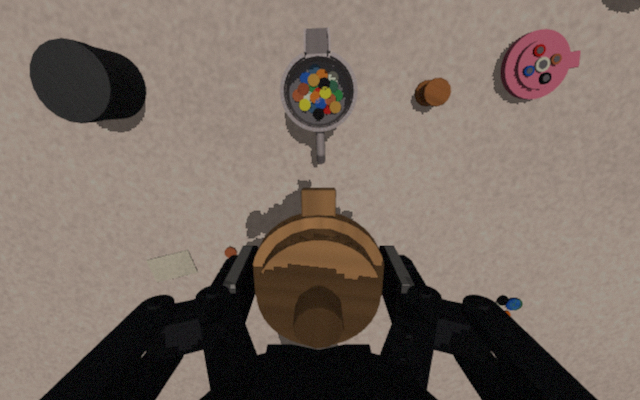

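```bash
python3 - <<'E'
from h import *
p=shot("wrist");im=p["image"];g=cv2.GaussianBlur(cv2.cvtColor(im,6),(3,3),0).astype(float)
# fit rim circles (r=27 and 30 at z=.105): maximise |radial gradient|
gx=cv2.Sobel(g,-1,1,0);gy=cv2.Sobel(g,-1,0,1);gm=np.hypot(gx,gy).astype(np.float32)
th=np.linspace(0,2*np.pi,180,endpoint=False)
best=[]
R,c=campose(p);f=foc(p)
def ring(x,y,r):
    X=np.c_[x+r*np.cos(th),y+r*np.sin(th),np.full(180,.105)]-c;X=X@R
    return (p["cx"]+f*X[:,0]/X[:,2]).astype(np.float32),(p["cy"]+f*X[:,1]/X[:,2]).astype(np.float32)
for x in np.arange(.53,.552,.0005):
  for y in np.arange(.116,.136,.0005):
    s=sum(np.median(cv2.remap(gm,*[a[None] for a in ring(x,y,r)],1)) for r in(.027,.030))
    best.append((s,x,y))
best.sort();print(np.round(best[-6:],4))
_,x,y=best[-1]
o=im[10:140,250:390];k=5;o=cv2.resize(o,None,fx=k,fy=k,interpolation=cv2.INTER_CUBIC)
for r in(.027,.03):
    u,v=ring(x,y,r)
    for a,b in zip(u,v): cv2.circle(o,(int((a-250+.5)*k),int((b-10+.5)*k)),1,(0,255,0),-1)
for d in range(0,46,15):
    u=proj(p,[x+d/1000*np.cos(.14),y+d/1000*np.sin(.14),.1035]);cv2.circle(o,(int((u[0]-249.5)*k),int((u[1]-9.5)*k)),3,(0,0,255),-1)
cv2.imwrite("pics/rim.png",o)
# lid held: expected centre & tab in picture
T=ctrl.observe();
E
```

```text
[[2.094792e+02 5.430000e-01 1.265000e-01]
 [2.100200e+02 5.440000e-01 1.265000e-01]
 [2.178704e+02 5.435000e-01 1.265000e-01]
 [2.297130e+02 5.430000e-01 1.260000e-01]
 [2.332811e+02 5.440000e-01 1.260000e-01]
 [2.342998e+02 5.435000e-01 1.260000e-01]]
```

View pics/rim.png

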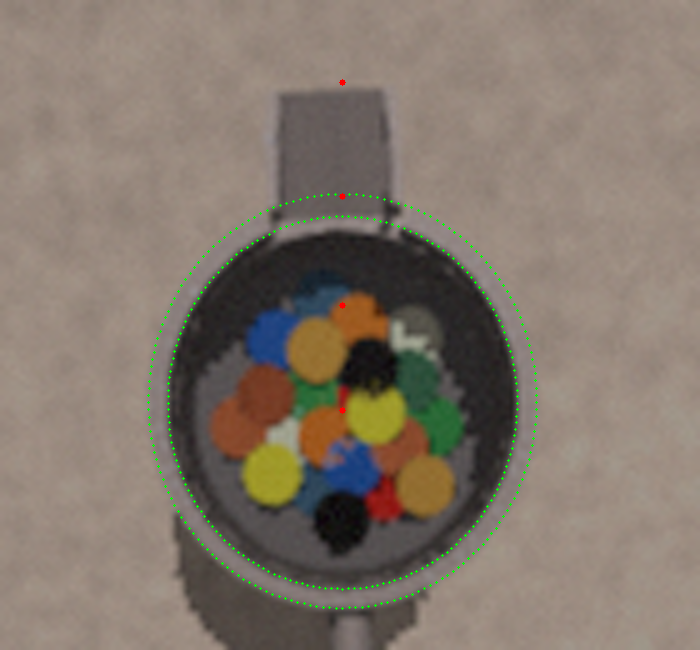

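```bash
python3 - <<'E'
from h import *
for n in("wrist","top"):
    p=shot(n);print({k:v for k,v in p.items() if k not in("image","state")})
E
```

```text
{'vertical_fov': 69.24306602239824, 'cx': 318.04303370883133, 'cy': 198.01719583266217, 'T_tool_cam': array([[-5.67825434e-04, -9.50763459e-01, -3.09916962e-01,
         8.12629925e-02],
       [ 9.99999742e-01, -6.76558003e-04,  2.43359832e-04,
        -1.28375217e-03],
       [-4.41054437e-04, -3.09916744e-01,  9.50763597e-01,
        -1.43150512e-01],
       [ 0.00000000e+00,  0.00000000e+00,  0.00000000e+00,
         1.00000000e+00]]), 'shot': 14}
{'vertical_fov': 52.978698693861375, 'cx': 316.0362186102857, 'cy': 190.66309572619417, 'R': array([[-0.0234479 , -0.99972251,  0.00225862],
       [-0.98438578,  0.02269382, -0.1745555 ],
       [ 0.17445581, -0.00631631, -0.98464475]]), 't': array([0.01071198, 0.61294628, 0.96214332]), 'shot': 15}
```

The jug's mouth is at about (0.5425, 0.1265). The lip end is at crop (332,90) against a mouth centre of (343,407), so the lip points about 10.5°. Next: carry over the jug and start down.

Call:
apply_moves(
  targets=[0.006,0,0,0,0,-0.011,0.012,0,0,0,0,-0.011,0.018,-0.001,0,0,0,-0.011,0.02,-0.0008,0,0,0,-0.011,0.018,0,0,0,0,0,0.01,0,0,0,0,0,0.0052,0,0,0,0,0,0,0,0.02,0,0,0,0,0,0.025,0,0,0,0,0,0.02,0,0,0,0,0,0.013,0,0,0,0,0,0,0,0,0],
)

```text
t: 12.95
tcp_pos: [0.5407, 0.1286, 0.1206]
eef_rot: [3.128, 0.288, -0.006]
contact_force: [0.1, 0.4, -1.4]
opening: 0.0634
finger_force: 66.0
```

```bash
python3 - <<'E'
from h import *
o=[]
for n in("side","top"):
    p=shot(n);u,v=np.int32(proj(p,[.5425,.1265,.12]));o.append(cv2.resize(p["image"][v-45:v+45,u-45:u+45],(400,400),interpolation=cv2.INTER_CUBIC))
cv2.imwrite("pics/ab.png",np.hstack(o));plan([.5425,.1265,.0934],10.5)
E
```

```text
shift [-0.0003  0.0027  0.0293] tcp [0.5423 0.1292 0.1227] psi 10.54 tilt 0.02 t 13.05 F [ 0.  -0.6 -0.3] open 0.06355579121740064 66.04610323905945
rz 0.0006
```

View pics/ab.png

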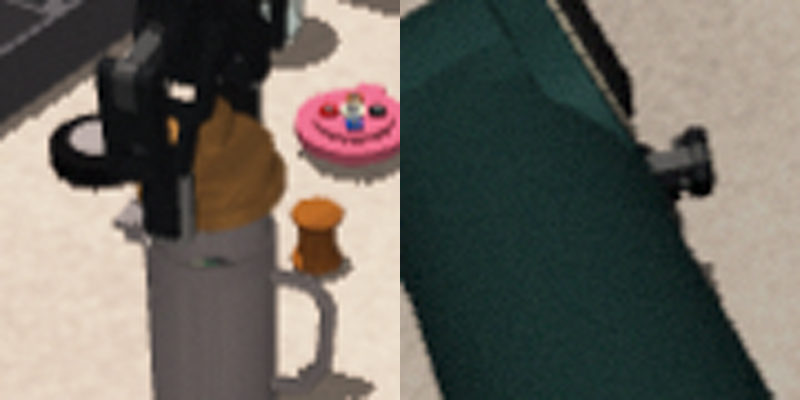

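The side view shows the lids right above the mouth and level. I'll correct y by 2.7 mm and lower slowly.

Call:
apply_moves(
  targets=[0,0.0014,0,0,0,0,0,0.0013,0,0,0,0,0,0,0.004,0,0,0,0,0,0.004,0,0,0,0,0,0.004,0,0,0,0,0,0.003,0,0,0,0,0,0.003,0,0,0,0,0,0.002,0,0,0,0,0,0,0,0,0,0,0,0,0,0,0],
)

```text
t: 14.05
tcp_pos: [0.5425, 0.1264, 0.1022]
eef_rot: [-3.128, -0.288, 0.0]
contact_force: [0.6, 0.1, -1.2]
opening: 0.0635
finger_force: 66.0
```

Call:
apply_moves(
  targets=[0,0,0.002,0,0,0,0,0,0.002,0,0,0,0,0,0,0,0,0,0,0,0,0,0,0],
)

```text
t: 14.45
tcp_pos: [0.5427, 0.1262, 0.0982]
eef_rot: [3.128, 0.288, 0.0]
contact_force: [0.3, 0.3, -0.4]
opening: 0.0635
finger_force: 66.0
```

Call:
apply_moves(
  targets=[0,0,0.002,0,0,0,0,0,0.001,0,0,0,0,0,0.001,0,0,0,0,0,0,0,0,0,0,0,0,0,0,0],
)

```text
t: 14.95
tcp_pos: [0.5426, 0.1263, 0.0942]
eef_rot: [3.128, 0.288, 0.0]
contact_force: [0.9, -0.5, -0.8]
opening: 0.0637
finger_force: 66.0
```

Call:
apply_moves(
  targets=[0,0,0.001,0,0,0,0,0,0,0,0,0,0,0,0,0,0,0],
)

```text
t: 15.25
tcp_pos: [0.5429, 0.1263, 0.0935]
eef_rot: [3.128, 0.288, 0.001]
contact_force: [2.1, -1.3, 1.2]
opening: 0.0633
finger_force: 66.4
```

Call:
apply_moves(
  targets=[0,0,0.001,0,0,0,0,0,0,0,0,0,0,0,0,0,0,0],
)

```text
t: 15.55
tcp_pos: [0.543, 0.1263, 0.0935]
eef_rot: [3.128, 0.288, 0.002]
contact_force: [-0.6, -2.7, 9.3]
opening: 0.0635
finger_force: 67.1
```

The lid meets the rim at the expected height, so it is seated. Let go.

Call:
apply_moves(
  targets=[0,0,0,0,0,0,0,0,0,0,0,0,0,0,0,0,0,0,0,0,0,0,0,0,0,0,0,0,0,0,0,0,0,0,0,0,0,0,0,0,0,0,0,0,0,0,0,0,0,0,0,0,0,0,0,0,0,0,0,0],
  jaw=100,
)

```text
t: 16.55
tcp_pos: [0.5425, 0.1264, 0.0923]
eef_rot: [3.128, 0.288, 0.0]
contact_force: [-0.0, -1.5, 0.1]
opening: 0.0855
finger_force: 0.0
```

Call:
apply_moves(
  targets=[0,0,-0.003,0,0,0,0,0,-0.007,0,0,0,0,0,-0.01,0,0,0,0,0,-0.015,0,0,0,0,0,-0.025,0,0,0,0,0,-0.025,0,0,0,0,0,-0.025,0,0,0,0,0,-0.02,0,0,0,0,0,-0.01,0,0,0,0,0,0,0,0,0,0,0,0,0,0,0],
)

```text
t: 17.65
tcp_pos: [0.5421, 0.1261, 0.2319]
eef_rot: [3.128, 0.288, -0.001]
contact_force: [-0.7, 0.6, -0.5]
opening: 0.0851
finger_force: 0.0
```

```bash
cat > k.py <<'E'
from h import *
p=shot("wrist");q=shot("side")
for k,z in dict(knob=.139,upper_lid=.113,tab=.1075,lower_lid=.095,jug_lip=.1035).items():
  for c in(p,q):
    print(k,[(np.round(r["pixel"]).astype(int).tolist(),round(r["conf"],2),np.round(at_z(c,r["pixel"],z)[:2],4).tolist()) for r in ctrl.spot_point(c,k)[:2]])
u,v=np.int32(proj(q,[.5425,.1265,.11]));o=cv2.resize(q["image"][v-40:v+40,u-40:u+40],(400,400),interpolation=2)
u,v=np.int32(proj(p,[.5425,.1265,.12]));print(u,v);o2=cv2.resize(p["image"][v-70:v+70,u-70:u+70],(400,400),interpolation=2)
cv2.imwrite("pics/seat.png",np.hstack([o,o2]));plan([.5425,.1265,.129],10.5)
E
python3 k.py
```

```text
knob [([319, 206], 0.82, [0.5389, 0.1257])]
knob []
upper_lid [([321, 192], 0.6, [0.5441, 0.1251])]
upper_lid [([296, 237], 0.57, [0.5412, 0.1323])]
tab [([530, 149], 0.83, [0.6184, -0.057]), ([318, 150], 0.61, [0.5817, 0.1344])]
tab [([334, 207], 0.76, [0.5406, -0.0062]), ([283, 233], 0.64, [0.5762, 0.1304])]
lower_lid [([494, 153], 0.85, [0.6082, -0.0341])]
lower_lid [([298, 245], 0.75, [0.5361, 0.1327]), ([331, 220], 0.66, [0.5274, 0.0242])]
jug_lip []
jug_lip [([234, 353], 0.75, [0.4598, 0.3966]), ([282, 234], 0.7, [0.5786, 0.1313])]
318 195
shift [ 0.000e+00 -1.000e-04  1.032e-01] tcp [0.5425 0.1264 0.2322] psi 10.53 tilt 0.01 t 18.25 F [-0.6 -0.6  0.8] open 0.08555621063923355 0.0
rz 0.0005
```

View pics/seat.png

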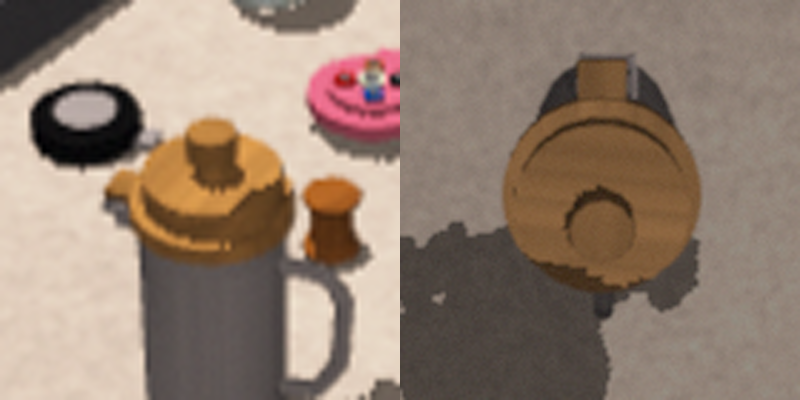

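Both pictures show the lid home with its tab over the lip and the cap nested. The knob centre is at (0.541, 0.126). Next: descend and grip the knob.

Call:
apply_moves(
  targets=[-0.0005,0,0.02,0,0,0,0,0,0.025,0,0,0,0,0,0.025,0,0,0,0,0,0.015,0,0,0,0,0,0.01,0,0,0,0,0,0.006,0,0,0,0,0,0.001,0,0,0,0,0,0,0,0,0,0,0,0,0,0,0],
)

```text
t: 19.15
tcp_pos: [0.5426, 0.1264, 0.1311]
eef_rot: [-3.128, -0.288, -0.002]
contact_force: [-0.4, 1.1, 0.0]
opening: 0.0854
finger_force: 0.0
```

Call:
apply_moves(
  targets=[0,0,0,0,0,0,0,0,0,0,0,0,0,0,0,0,0,0,0,0,0,0,0,0,0,0,0,0,0,0,0,0,0,0,0,0,0,0,0,0,0,0,0,0,0,0,0,0,0,0,0,0,0,0,0,0,0,0,0,0],
  jaw=0,
)

```text
t: 20.15
tcp_pos: [0.5423, 0.1263, 0.1306]
eef_rot: [3.128, 0.288, 0.001]
contact_force: [-1.1, -0.6, 5.6]
opening: 0.0174
finger_force: 58.5
```

Call:
apply_moves(
  targets=[0,0,-0.001,0,0,0,0,0,-0.002,0,0,0,0,0,-0.003,0,0,0,0,0,-0.005,0,0,0,0,0,-0.01,0,0,0,0,0,-0.014,0,0,0,0,0,-0.015,0,0,0,0,0,-0.013,0,0,0,0,0,-0.01,0,0,0,0,0,-0.006,0,0,0,0,0,-0.002,0,0,0,0,0,0,0,0,0],
)

```text
t: 21.35
tcp_pos: [0.542, 0.1262, 0.2113]
eef_rot: [3.128, 0.288, 0.0]
contact_force: [0.1, -1.0, -0.0]
opening: 0.0171
finger_force: 58.6
```

Call:
apply_moves(
  targets=[0,0,0,0,0,0,0,0,0,0,0,0,0,0,0,0,0,0,0,0,0,0,0,0,0,0,0,0,0,0],
)

```text
t: 21.85
tcp_pos: [0.542, 0.1263, 0.2111]
eef_rot: [3.128, 0.288, -0.0]
contact_force: [0.5, 1.0, 0.4]
opening: 0.0172
finger_force: 58.6
```

```bash
python3 - <<'E'
from h import *
q=shot("side");u,v=np.int32(proj(q,[.5425,.1265,.14]));cv2.imwrite("pics/end.png",cv2.resize(q["image"][v-60:v+60,u-60:u+60],(600,600),interpolation=2));plan([.5425,.1265,.2],10.5)
E
```

```text
shift [ 0.0005 -0.0001  0.0111] tcp [0.542  0.1263 0.2111] psi 10.53 tilt 0.01 t 21.9 F [ 0.2  0.6 -0.3] open 0.017462134313553947 58.56741786003113
rz 0.0005
```

View pics/end.png

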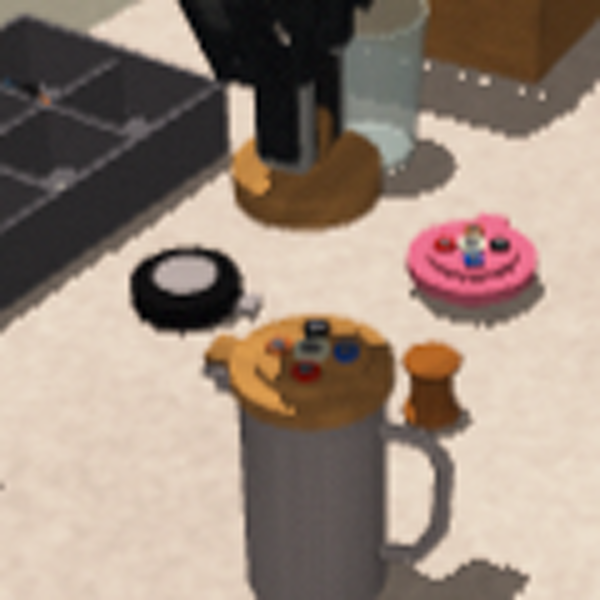

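The upper lid is held level above the jug at (308,180). The lower lid is home with its buttons showing and its tab over the lip at (218,352).

```bash
python3 -c "
from workcell import ctrl
print(ctrl.hand_in())"
```

```text
the job is handed in; nothing more can be done
None
```

The job is handed in, but the judge returned no verdict: in the last picture the lower lid was home in the jug with its tab over the lip, and the upper lid was held level about 80 mm above it.

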